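Sort sealed tins from a gravity track by their weight

ROBOT

A 7-joint arm with a two-finger parallel gripper is mounted at the origin on the work surface; the furniture and walls round the work are solid. World frame = base frame: x ahead of the robot, y to its left, z up, the work surface at z = 0. Lengths are in m, angles in rad, forces in N, time in s.
With the tool pointing down it reaches from about 0.375 to 0.925 m from the base axis. Payload 3.1 kg.
Tool frame: the origin (TCP) lies between the finger pads; the fingertips stand 19 mm ahead of it and the grasp point (between the pads) is the TCP; z points along the fingers, y is the line along which they close (so a half turn about z gives the same grasp; the last joint's range is limited). The gripper opens to 85 mm and grips with 20 to 120 N. Pads are 22 mm wide; open, the fingers measure 114 mm over their backs; the gripper's body (76 mm by 85 mm) begins 54 mm behind the grasp point. The pads swing forward as they close: fully open they stand 13 mm farther back than shut.
Start: joints at [1.039, 0.383, 0.044, 1.598, -0.018, 1.161, -0.05], TCP at [0.273, -0.59, 0.25] pointing down, gripper open.
Joint ranges: [-2.61, 2.61], [-0.41, 2.15], [-1.48, 1.57], [0, 2.5], [-1.57, 4.71], [0.05, 1.97], [-2.85, 2.85]. Speed limits (rad/s): [2.79, 2.79, 3.14, 3.14, 3.14, 3.14, 3.14].

INTERFACE

Orientations are given as a unit quaternion [x, y, z, w].
In Python, from bench import move_ptp, movel, move_j, move_gripper, pause, inverse_kinematics, read_camera, camera_params, MotionError, sign_off, look_for, tip_of, read_time_s, read_qpos, read_joint_vel, read_effort, read_eef_pos, read_tcp_rot, read_ft_force, read_ft_torque, read_finger_gap, read_grasp_force gives the robot as it stands. Calls block until the motion is done:
- move_ptp(position, orientation): joint-space move of the TCP to a pose.
- movel(position, orientation=None, speed=0.15): straight line of the TCP; orientation=None keeps the orientation; speed is the mean speed in m/s.
- move_j(angles): joint-space move.
- move_gripper(opening, effort=None): finger opening in m; effort is the grip in N (None keeps the last); returns when the fingers have stopped.
- pause(seconds).
- inverse_kinematics(position, orientation): joint angles nearest the present ones, or None.
- read_camera(name): name is "side" or "top"; returns the picture (384x512x3 uint8, red, green, blue); there is no depth.
- camera_params(name): a dict with "K" (3x3 intrinsics, pixels), "camera_from_world" (4x4, takes a point from world to camera coordinates). Camera axes: x right, y down, z forward; pixel columns grow to the right and rows downward; lengths in m; the calibration is good to about 2 mm. A picture is of the moment at which its call begins. camera_params takes no time and is no camera call.
A pose or a line that the arm cannot do raises MotionError and nothing moves.
- sign_off(): hands the job in; it is judged then, once.
Trained networks look in the newest picture that a camera, given by its name, has taken for a name from the list of things; names that differ only in an ending like _2 or _b are one class to them, and where a whole thing is asked for, a point or a joint stands for the part that bears it (a point fixed in the world has none). Each returns a list of dicts, best first, with "confidence" (0 to 1); they miss things now and then, are a little off and sometimes report something else, mostly with a low value. They report only what shows in the picture. A call takes as long as a camera call.
- look_for(camera, name): "at" ([column, row] in pixels, amid what is visible of it).
- tip_of(camera, name): "at" ([column, row] in pixels: a listed point, or the origin of a listed thing).
Readings, each from a call of its own:
- read_time_s(): time.
- read_qpos(): joint angles.
- read_joint_vel(): joint speeds.
- read_effort(): joint torques, N m.
- read_eef_pos(): TCP position.
- read_tcp_rot(): TCP orientation.
- read_ft_force(): force on the tool from outside, world axes, zero at the start.
- read_ft_torque(): the same for the moment, N m.
- read_finger_gap(): finger opening in m.
- read_grasp_force(): force on a finger pad.
Only numpy, scipy, OpenCV 4.12 (cv2) and the standard library are available. Lean on these libraries where they do the work, as an engineer would, in place of code of your own. Each camera call takes 0.05 s, during which the arm holds its last target. There are 200 camera calls.

TASK

Three sealed tins that look alike wait on the sloped track: take them one by one from the stop at its low end, letting the next roll down, and judge by the lift whether each is full. Tins of 500 g or more are full and go in the tray with the loop handle; lighter ones go in the tray without a handle for refilling (a tin within 60 g of 500 g may go in either). Set each tin down, lying on its side in a slot of its own, without letting go of it above the tray or dropping one on the table, and leave the amber bottle, the beaker and the roll of tape where they stand.

Things in the scene. Friction and masses are not known exactly. Their poses are not given: they have to be found in the camera images.
- tin_1: sealed steel tin, plain cylinder 50 mm diameter, 62 mm long, flat ends; all three look alike. Lies on its side and rolls freely. Origin: its centre; y = the cylinder's axis (level, across the track); x and z turn as it rolls. Mass 145 to 900 g, unseen, new each time whatever its name or place. At the start it is the lowest, at the stop.
- tin_2: sealed steel tin, plain cylinder 50 mm diameter, 62 mm long, flat ends; all three look alike. Lies on its side and rolls freely. Origin: its centre; y = the cylinder's axis (level, across the track); x and z turn as it rolls. Mass 145 to 900 g, unseen, new each time whatever its name or place. At the start it is the middle one.
- tin_3: sealed steel tin, plain cylinder 50 mm diameter, 62 mm long, flat ends; all three look alike. Lies on its side and rolls freely. Origin: its centre; y = the cylinder's axis (level, across the track); x and z turn as it rolls. Mass 145 to 900 g, unseen, new each time whatever its name or place. At the start it is the uppermost.
- tray_full: for full tins: fixed aluminium tray, 190 (x) x 128 (y) x 18 mm high, walls 4 mm. Origin: centre of underside, z up. Floor 8 mm up; cross ribs (16 mm wide, tops 16 mm up) part it into 3 slots at x = -58, 0, +58 mm, each 42 mm (x) x 120 mm (y), for a tin with its axis along y; a tin down in a slot has its centre 33 mm up. Has a loop handle of dark bar, 70 mm wide, 31 mm out from its -x end (towards the robot).
- tray_refill: for tins to be refilled: fixed aluminium tray, 190 (x) x 128 (y) x 18 mm high, walls 4 mm. Origin: centre of underside, z up. Floor 8 mm up; cross ribs (16 mm wide, tops 16 mm up) part it into 3 slots at x = -58, 0, +58 mm, each 42 mm (x) x 120 mm (y), for a tin with its axis along y; a tin down in a slot has its centre 33 mm up. Like the other tray, but no loop handle.
- track: fixed gravity track, 200 mm long, aluminium on dark legs; slopes down 6 degrees to its own -x (roughly towards the robot). Origin: centre of its footprint on the table, z up, y across. Tins lie across it (axis along y), touching; when the end tin is lifted off, the next rolls 50 mm to the stop within a second. Farther up are side guides, 12 mm above the running plate, 76 mm wide outside.
- track_end (a point): centre of a tin lying at the stop, about 72 mm above the table. Axes as the track's. Here the plate under the tin is only 44 mm wide, without side guides, so the tin's flat ends stand free and can be pinched from above, fingers closing along y (62 mm). The stop rises 28 mm above the plate, on the -x side.
- amber_bottle: bystander: amber glass bottle with a brown cap, 53 mm diameter, 138 mm high; origin at the centre of its underside
- glass_beaker: bystander: small glass beaker, 46 mm diameter, 58 mm high; origin at the centre of its underside
- label_tape: bystander: roll of label tape lying flat, 58 mm diameter, 18 mm high; origin at the centre of its underside

How it is judged:
By the outcome, as a careful person would: the job done as asked, in the order asked, and still so for the second after the job is handed in, with the robot touching nothing.
It also fails if it takes over 67 s, if anything falls off the work surface, if the arm or the gripper's body presses on something with over 40 N, if the wrist force passes 120 N, or if a joint passes its speed limit or range.

## Working session

There is one attempt and no reset: what is moved stays moved. The work goes in short steps, each a Python script; the robot and the scene stay as the last script left them, time stands still between calls to the robot, and variables do not carry over. Pictures are saved under pics/ and viewed, at most 10 in all, crops included, and the job is handed in when it is done.

```bash
ls; mkdir -p pics; python3 - <<'E'
from bench import *
import cv2,numpy as np
print(read_time_s(),read_eef_pos(),read_tcp_rot(),read_ft_force())
ims=[]
for c in("top","side"):
    im=read_camera(c); cv2.imwrite(f"pics/{c}0.png",im[:,:,::-1])
    p=camera_params(c); print(c,np.round(p["K"],1).tolist(),np.round(p["camera_from_world"],3).tolist())
    for n in("track_end","track","tray_full","tray_refill","tin_1","amber_bottle","glass_beaker","label_tape"):
        print(n,[(np.round(d["at"]).tolist(),round(d["confidence"],2)) for d in tip_of(c,n)][:4])
E
```

```text
pics
0.0 [ 0.27281475 -0.58899615  0.24888228] [ 9.76563127e-01  2.15227214e-01 -3.47629145e-04 -1.25905829e-03] [0.51189772 0.01661701 0.50888685]
top [[384.4, 0.0, 252.8], [0.0, 384.4, 187.9], [0.0, 0.0, 1.0]] [[-0.023, -1.0, -0.014, -0.016], [-0.983, 0.025, -0.184, 0.505], [0.184, 0.009, -0.983, 0.842], [0.0, 0.0, 0.0, 1.0]]
track_end [([313.0, 175.0], 0.84)]
track []
tray_full [([183.0, 162.0], 0.83)]
tray_refill [([246.0, 163.0], 0.6), ([184.0, 162.0], 0.35)]
tin_1 [([315.0, 172.0], 0.59), ([312.0, 153.0], 0.55), ([318.0, 133.0], 0.55)]
amber_bottle [([200.0, 242.0], 0.63)]
glass_beaker []
label_tape [([333.0, 245.0], 0.81)]
side [[358.3, 0.0, 253.0], [0.0, 358.3, 194.6], [0.0, 0.0, 1.0]] [[0.887, 0.462, 0.007, -0.417], [0.369, -0.698, -0.614, -0.137], [-0.279, 0.547, -0.789, 1.074], [0.0, 0.0, 0.0, 1.0]]
track_end [([240.0, 254.0], 0.76), ([260.0, 264.0], 0.56)]
track [([263.0, 283.0], 0.9), ([311.0, 187.0], 0.28)]
tray_full [([313.0, 186.0], 0.89)]
tray_refill []
tin_1 [([262.0, 265.0], 0.66), ([283.0, 276.0], 0.66), ([241.0, 255.0], 0.57)]
amber_bottle [([241.0, 174.0], 0.64)]
glass_beaker [([208.0, 214.0], 0.91)]
label_tape [([170.0, 259.0], 0.67)]
```

```bash
python3 -c "
import cv2
a=cv2.imread('pics/top0.png')[80:280,130:390];b=cv2.imread('pics/side0.png')[120:350,120:420]
cv2.imwrite('pics/ta.png',cv2.resize(a,None,fx=3,fy=3,interpolation=2)[:600]);cv2.imwrite('pics/sa.png',cv2.resize(b,None,fx=2.6,fy=2.6,interpolation=2))"
```

```text
(no output)
```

View pics/ta.png

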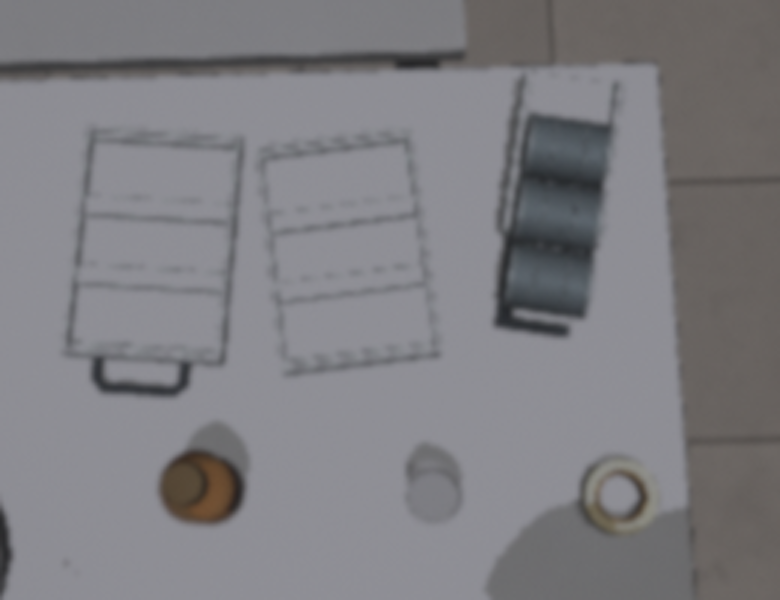

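View pics/sa.png

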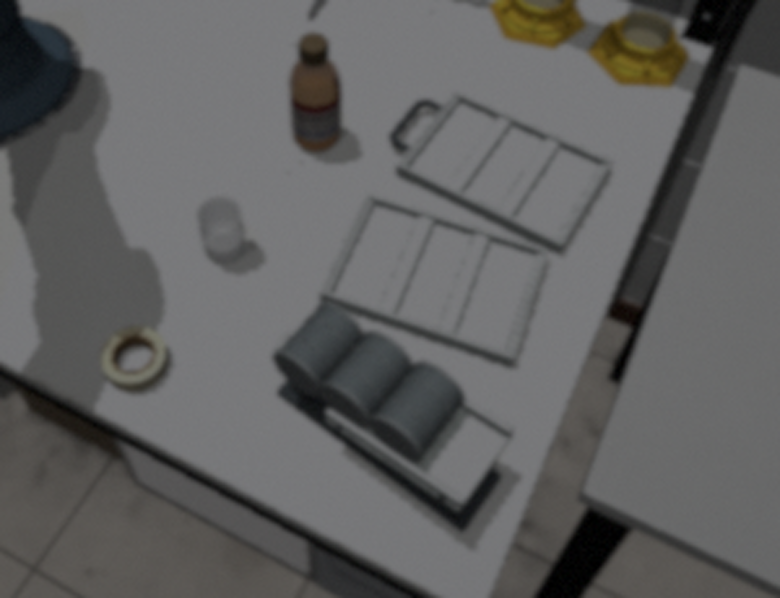

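The top view (crop ×3, offset 130,80) shows the full tray with its handle at the left, around px (183,162), and the refill tray at (246,163). The three tins are at (312,174), (316,150) and (319,129), with the stop below them. The side view agrees. Next I fit the poses and overlay them on the pictures.

```bash
cat > fit.py <<'E'
from bench import camera_params
import cv2,numpy as np
from scipy.optimize import least_squares
P={c:camera_params(c) for c in("top","side")}
def proj(c,X):
    X=np.atleast_2d(X);T=np.array(P[c]["camera_from_world"]);q=(X@T[:3,:3].T+T[:3,3])@np.array(P[c]["K"]).T
    return q[:,:2]/q[:,2:]
def W(p,L):
    L=np.atleast_2d(L);c,s=np.cos(p[2]),np.sin(p[2])
    return np.c_[p[0]+c*L[:,0]-s*L[:,1],p[1]+s*L[:,0]+c*L[:,1],L[:,2]]
def fit(L,obs,p0):
    r=lambda p:np.concatenate([(proj(c,W(p,L))-o).ravel() for c,o in obs.items()])
    s=least_squares(r,p0,loss="soft_l1");return s.x,np.round(r(s.x).reshape(-1,2),1)
t=lambda a:np.array(a)/3+[130,80]
d=lambda a:np.array(a)/2.6+[120,120]
C=np.array([[.095,.064,.018],[.095,-.064,.018],[-.095,-.064,.018],[-.095,.064,.018]])
s6,c6=np.sin(np.radians(6)),np.cos(np.radians(6))
TR=np.array([[.05*k*c6,0,.072+.05*k*s6] for k in range(3)])
E
python3 - <<'E'
from fit import *
full,r=fit(C,{"top":t([(93,130),(242,140),(222,362),(66,353)]),"side":d([(609,165),(563,248),(400,170),(457,97)])},[.55,.1,0]);print(full,r.tolist())
ref,r=fit(C,{"top":t([(262,150),(408,133),(440,354),(285,374)]),"side":d([(547,262),(514,361),(324,297),(372,202)])},[.55,.0,0]);print(ref,r.tolist())
# tins: visible centroid ~ tin centre
tr,r=fit(TR,{"top":np.array([(312.3,174.3),(315.7,150.3),(319,129)]),"side":np.array([(240,254),(262,265),(283,276)])},[.55,-.2,0]);print(tr,r.tolist())
np.save("poses.npy",[full,ref,tr])
out=[]
for c,o,s in(("top",(130,80),3),("side",(120,120),2.6)):
    im=cv2.imread(f"pics/{c}0.png")
    im=im[80:280,130:390] if c=="top" else im[120:350,120:420]
    im=cv2.convertScaleAbs(cv2.resize(im,None,fx=s,fy=s,interpolation=2),alpha=1.6)
    f=lambda X:np.int32(np.round((proj(c,X)-o)*s))
    for p in(full,ref):
        cv2.polylines(im,[f(W(p,C))],True,(0,0,255),1)
        for x in(-.029,.029):cv2.polylines(im,[f(W(p,[[x,.06,.016],[x,-.06,.016]]))],False,(0,255,0),1)
    a=np.linspace(0,2*np.pi,40)
    for k in range(3):
        pts=np.concatenate([np.c_[TR[k,0]+.025*np.cos(a),0*a+y,TR[k,2]+.025*np.sin(a)] for y in(-.031,.031)])
        cv2.polylines(im,[cv2.convexHull(f(W(tr,pts)))],True,(0,255,255),1)
    cv2.imwrite(f"pics/ov_{c}.png",im[:598])
E
```

```text
[ 0.58270225  0.14050171 -0.08917169] [[-0.4, -1.7], [1.4, -2.1], [1.3, -0.0], [-0.1, -0.4], [1.4, -1.1], [-0.6, -0.5], [-2.2, -1.9], [-1.5, -2.4]]
[ 0.5738276  -0.01579237  0.0994634 ] [[-0.8, -1.8], [2.1, -2.4], [1.8, -0.6], [-0.0, -0.6], [0.5, -4.2], [-0.4, -0.1], [-2.6, -1.8], [-2.3, -3.5]]
[ 0.53067606 -0.16561663 -0.13176567] [[0.8, -1.2], [-0.6, 1.0], [-1.8, 0.6], [2.8, 0.2], [-0.2, 0.1], [-1.1, 0.7]]
```

View pics/ov_top.png

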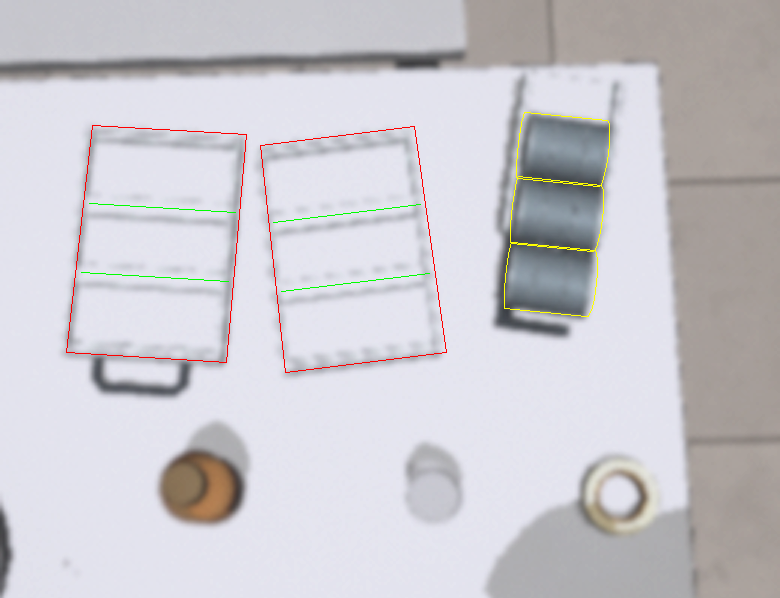

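View pics/ov_side.png

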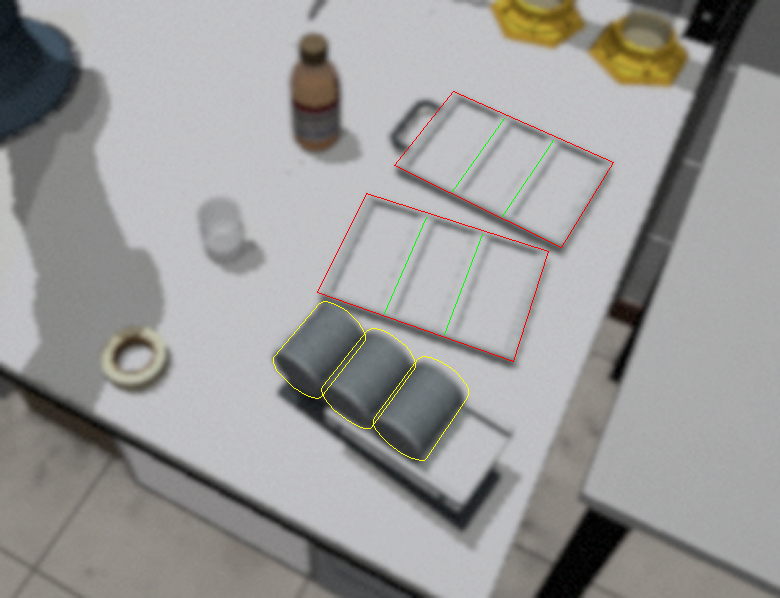

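The overlays match the tins and ribs within about 1 px. Now the helpers and the first pick, with weighing.

```bash
cat > job.py <<'E'
from bench import *
import numpy as np
full,ref,tr=np.load("poses.npy")
DZ=.005   # grasp this far above the tin's centre
def Q(psi): return [np.cos(psi/2),np.sin(psi/2),0,0]
def fz(n=15):
    v=[]
    for _ in range(n): v.append(read_ft_force()[2]); pause(.02)
    return np.median(v),np.std(v)
def pick():
    q=Q(tr[2]); x,y=tr[:2]; move_gripper(.085,60)
    move_ptp([x,y,.17],q); pause(.3); f0=fz()
    movel([x,y,.072+DZ],q,.12)
    print("pre",read_eef_pos().round(4),read_ft_force().round(1))
    move_gripper(.05,60); print("gap",read_finger_gap(),"grip",read_grasp_force(),read_ft_force().round(1))
    movel([x,y,.10],q,.06); movel([x,y,.17],q,.12); pause(.4); f1=fz()
    m=(f0[0]-f1[0])/9.81
    print("mass kg",m,"f",f0,f1,"gap",read_finger_gap(),"t",read_time_s()); return m
def place(tray,sx):
    c,s=np.cos(tray[2]),np.sin(tray[2]); x,y=tray[0]+c*sx,tray[1]+s*sx; q=Q(tray[2])
    move_ptp([x,y,.14],q); movel([x,y,.033+DZ+.006],q,.12); pause(.2); b=fz(6)[0]
    z=.033+DZ+.004
    while z>.033+DZ-.006:
        movel([x,y,z],q,.03); f=fz(3)[0]-b
        if f>1.5: break
        z-=.001
    print("down z-nom",z-.033-DZ,"df",f,read_ft_force().round(1))
    move_gripper(.075); movel([x,y,.14],q,.2); print("t",read_time_s())
E
python3 - <<'E'
from job import *
for p in(tr,full,ref):
    j=inverse_kinematics([p[0],p[1],.15],Q(p[2])); print(None if j is None else np.round(j,2))
m=pick()
E
```

```text
[ 0.38  0.33 -0.18  1.91  0.07  0.91 -1.53]
[ 0.18  0.47 -0.61  1.78  0.31  0.99 -2.21]
[ 0.26  0.38 -0.36  1.85  0.16  0.94 -1.65]
pre [ 0.5314 -0.1658  0.0777] [ 0.8  1.2 -0.4]
gap 0.06179707192737069 grip 64.48287436331157 [0.4 3.6 5. ]
mass kg 0.7079045604988283 f (np.float64(-0.2982342302236243), np.float64(0.4662022928555532)) (np.float64(-7.24277796871713), np.float64(0.5138171886740911)) gap 0.06140697843822105 t 6.675
```

```bash
python3 - <<'E'
from job import *
import cv2
place(full,.058)
im=np.hstack([read_camera("top")[80:280,130:390],read_camera("side")[120:320,120:420]])
cv2.imwrite("pics/p1.png",cv2.resize(im[:,:,::-1],None,fx=1.42,fy=2*.71,interpolation=2))
E
```

```text
down z-nom 0.0009999999999999913 df 3.141631004785432 [-0.9  0.4 -3.2]
t 11.3
```

View pics/p1.png

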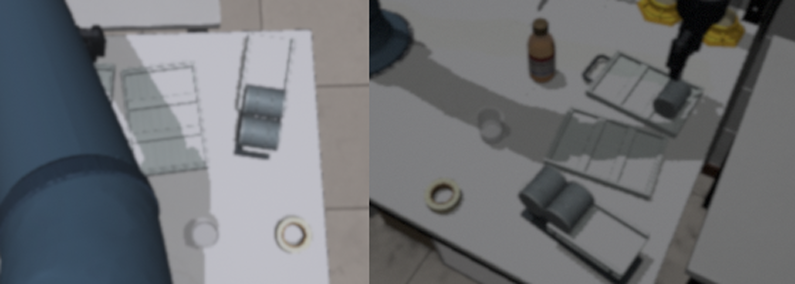

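The side view shows the first tin in the far slot of the handled tray, at picture px (672,97). The next tin has rolled to the stop, at (262,130) in the top half, so I carry on.

```bash
python3 - <<'E'
from job import *
m=pick()
if .4<m<.47 or m<.3 or .53<m: pass
if abs(m-.5)<.08:
    a=[fz(40)[0] for _ in range(2)]; print("held",a)
E
```

```text
pre [ 0.5315 -0.1658  0.0777] [-0.6 -0.1  0.9]
gap 0.0613269314370634 grip 65.16629190853564 [-0.8  2.   6.4]
mass kg 0.7331920943550748 f (np.float64(0.3095298640270069), np.float64(0.5475142991280596)) (np.float64(-6.883084581596278), np.float64(0.4971245071852543)) gap 0.06153646898110095 t 16.625
```

Tin 2 weighs about 733 g, so it is full. I place it in the middle slot of the handled tray and pick the third.

```bash
python3 - <<'E'
from job import *
place(full,0.)
m=pick()
if abs(m-.5)<.08: print("held",fz(40))
E
```

```text
down z-nom 0.0009999999999999913 df 3.9761195154224445 [-0.5 -0.8 -2.8]
t 21.2167
pre [ 0.5315 -0.1658  0.0777] [ 0.4 -0.6  0.4]
gap 0.061678294184590136 grip 64.84506929613417 [-0.3  1.   5.3]
mass kg 0.24947295136059838 f (np.float64(-0.12910883624845879), np.float64(0.3400427835343729)) (np.float64(-2.576438489095929), np.float64(0.43853007012201)) gap 0.0615837022598552 t 26.4083
```

```bash
python3 - <<'E'
from job import *
import cv2
place(ref,0.)
move_ptp([.273,-.589,.25],[.9766,.2152,0,0]); print(read_time_s())
im=np.hstack([read_camera("top")[80:280,130:390],read_camera("side")[120:320,120:420]])
cv2.imwrite("pics/p2.png",cv2.convertScaleAbs(cv2.resize(im[:,:,::-1],None,fx=1.42,fy=1.42,interpolation=2),alpha=1.5))
E
```

```text
down z-nom 0.0009999999999999913 df 1.7272779954696027 [1.4 0.  0.1]
t 30.4917
32.8333
```

View pics/p2.png

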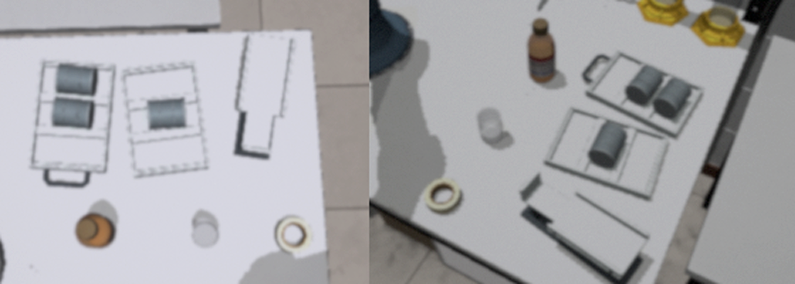

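The final view shows two tins in the far and middle slots of the handled tray, at (76,80) and (72,113). One tin is in the middle slot of the plain tray at (167,114). The bottle, beaker and tape haven't moved. All three tins touched down at the same height, so they are on the slot floors.

```bash
python3 -c "
from bench import *
print(sign_off())"
```

```text
the job is handed in; nothing more can be done
None
```

The job is handed in: tins 1 and 2 (about 708 g and 733 g) are in the tray with the handle, tin 3 (about 249 g) is in the refill tray, and it took about 33 s with the bottle, beaker and tape left where they stood.

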